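# Wedge a tile flush in its bonding jig

## Robot

A 6-joint arm with a two-finger parallel gripper is mounted at the origin on a cart in front of the work surface, level with it; the furniture and walls round the work are solid. World frame = base frame: x ahead of the robot, y to its left, z up, the work surface at z = 0. Lengths are in m, angles in rad, forces in N, time in s.
With the tool pointing down it reaches from about 0.225 to 0.725 m from the base axis. Payload 3.1 kg.
Tool frame: the origin (TCP) lies at the very end of the fingers, on their centre line; the grasp point (between the pads) lies 19 mm behind it (bot.pinch_z is the distance from the TCP to the grasp point, in m); z points along the fingers, y is the line along which they close (so a half turn about z gives the same grasp; the last joint's range is limited). The gripper opens to 85 mm and grips with 20 to 120 N. Pads are 22 mm wide; open, the fingers measure 114 mm over their backs; the gripper's body (76 mm by 85 mm) begins 54 mm behind the grasp point. The pads swing forward as they close: fully open they stand 13 mm farther back than shut.
Start: joints at [-1.311, 0.048, 0.099, 1.622, 0, 1.443], TCP at [0.199, -0.486, 0.231] pointing down, gripper open.
Joint ranges: [-2.91, 2.91], [-0.99, 1.94], [-1.21, 1.42], [-2.12, 2.29], [-1.49, 1.47], [-3.14, 3.14]. Speed limits (rad/s): [2.79, 2.79, 3.14, 3.14, 3.14, 3.14].

## Interface

Orientations are given as a unit quaternion [w, x, y, z].
In Python, from bench import bot, viewer gives the robot as it stands (bot), with the cameras (viewer).
- The arm moves only by the shell command python3 steer.py, which reads ROWS from standard input. ROWS is a JSON list that holds a single list of rows (three levels of brackets), with 1 to 10 rows, each of 7 numbers: dx, dy, dz in fractions of the full range, 1 being 800 mm, then a rotation vector rx, ry, rz in a scale on which 1.0 is 120 degrees, then the finger opening in m; each row is the pose to reach, as a shift and turn from the pose commanded when the command began, along the tool's axes at that moment; what a row does not reach only later rows make up. A row lasts 1/8 s, in which the tool goes at most 0.0625 m and 0.188 rad, less where a joint would pass 70% of its speed; a pose out of reach is approached as far as the arm can. The fingers move at their own pace and stop on an object; the grip force is fixed at half the most. Time passes only in rows, so rows that do not move let the fingers close. It prints the time, the measured TCP pose, the force, the opening and the grip force at its end. Shift and turn numbers lie between -1 and 1, and a call with a number outside is refused. Input that does not fit is refused with a message, and nothing moves.
- bot.sense(): the state, without advancing time (a new reading comes with each control period).
- viewer.get_image(name): name is "scene" or "side" or "wrist"; returns a dict with "image" (400x640x3 uint8, blue, green, red), "K" (3x3 intrinsics, pixels), "dist_coeffs" ([k1, k2, p1, p2, k3] as OpenCV has them; the pictures are not rectified), "world_from_camera" (4x4, takes a point from camera to world coordinates). Camera axes: x right, y up, looking along -z (the intrinsics and any distortion apply to the point x, -y, -z); pixel columns grow to the right and rows downward; lengths in m; the calibration is good to about 2 mm. A picture is of the moment at which its call begins. There is no depth.
- bot.close_job(): hands the job in; it is judged then, once.
The state is a dict: "time_s": time; "qpos": joint angles; "joint_vel": joint speeds; "joint_torque": joint torques, N m; "ee_pos": TCP position; "eef_rot": TCP orientation; "force": force on the tool from outside, world axes, zero at the start; "torque": the same for the moment, N m; "opening": finger opening in m; "grasp_force": force on a finger pad.
Only numpy, scipy, OpenCV 4.12 (cv2) and the standard library are available. Lean on these libraries where they do the work, as an engineer would, in place of code of your own. Each camera call takes 0.05 s, during which the arm holds its last target. There are 200 camera calls.

## Task

Of the two bonding jigs, only one leaves a slot between tile and stop block wide enough for the aluminium taper block. Take the taper block out of its holder, slide it foot first and upright straight down into that slot, lined up with the slot, and press gently until it binds between stop and tile and has pushed the tile flush against the fence. Finish still gripping the block and keeping the tile pressed home; leave the tile in the other jig alone.

Things in the scene. Friction and masses are not known exactly. Their poses are not given: they have to be found in the camera images.
- jig_a: wide bonding jig, dark steel, fixed: base 101 x 70 x 10 mm; a ledge 70 wide, top 44 mm over the table, from x = 23 mm on, with a fence behind (top 66 mm) and a stop block facing it. The tile lies on the ledge. Origin: underside of base. +x from stop to fence, y along the fence. Fence face at x = +54 mm, base top at z = +10. Slot between tile and stop with the tile home: 14 to 17 mm.
- jig_b: narrow bonding jig, dark steel, fixed: base 101 x 70 x 10 mm; a ledge 70 wide, top 44 mm over the table, from x = 23 mm on, with a fence behind (top 66 mm) and a stop block facing it. The tile lies on the ledge. Origin: underside of base. +x from stop to fence, y along the fence. Fence face at x = +54 mm, base top at z = +10. Slot between tile and stop with the tile home: 4 to 5 mm, too narrow.
- fence_a: the datum fence of the wide jig, fixed to it: 12 x 70 mm, 22 mm tall, the tile must end flush against its face. Origin: bottom edge of that face, mid-width, on the ledge; axes as the jig's.
- stop_a: fixed dark steel stop block of the wide jig, 25 (x) x 50 (y) x 48 mm tall, top 58 mm above the table. Origin: centre of its underside, on the jig's base; its face towards the tile is at x = +12.5 mm, axes as the jig's. It was set by eye: its distance from the fence differs from day to day.
- stop_b: fixed dark steel stop block of the narrow jig, 25 (x) x 50 (y) x 48 mm tall, top 58 mm above the table. Origin: centre of its underside, on the jig's base; its face towards the tile is at x = +12.5 mm, axes as the jig's. It was set by eye: its distance from the fence differs from day to day.
- tile_a: white ceramic tile, 36 (x) x 50 (y) x 14 mm thick, loose, 70 g, lying flat on the ledge of the wide jig a little off the fence, its near edge jutting over the slot. Origin: centre of its underside; axes as the jig's when flush (its origin is then at x = +36 mm in the jig's frame).
- tile_b: white ceramic tile, 36 (x) x 50 (y) x 14 mm thick, loose, 70 g, lying flat on the ledge of the narrow jig a little off the fence, its near edge jutting over the slot. Origin: centre of its underside; axes as the jig's when flush (its origin is then at x = +36 mm in the jig's frame). Leave it alone.
- wedge: bare aluminium taper block, 110 g, 40 wide (y), 90 mm tall: thickness (x) 7 mm at the bevelled foot, growing evenly on both sides to 21 mm at 60 mm height, then a straight head 21 x 40 mm. Origin: centre of the foot, z up. Stands upright in the holder, foot 8 mm up. In the wide slot it binds with its foot about 30 to 43 mm below the tops of tile and stop, clear of the base.
- wedge_grip (a point): point to grip in the middle of the taper block's head, 75 mm above its foot; grip from above across the 40 mm (along the block's y), so that the fingers stay over the ends of the slot.
- holder: black plastic holder fixed to the table, 44 (x) x 64 (y) x 28 mm tall, with a pocket 16 x 46 mm, 20 mm deep, open at the top, in which the taper block stands loosely. Origin: centre of its underside.

How it is judged:
By the outcome, as a careful person would: the job done as asked, in the order asked, and still so for the second after the job is handed in, while the arm keeps its last pose, push and grip.
It also fails if it takes over 43 s, if anything falls off the work surface, if the arm or the gripper's body presses on something with over 40 N, if the wrist force passes 120 N, or if a joint passes its speed limit or range.

## Working session

There is one attempt and no reset: what is moved stays moved. The work goes in short steps, Python scripts to look and compute and a shell command to move; the robot and the scene stay as the last step left them, time stands still between calls to the robot, and variables do not carry over. Pictures are saved under pics/ and viewed, at most 10 in all, crops included, and the job is handed in when it is done.

```bash
ls; mkdir -p pics; python3 - <<'E'
from bench import bot, viewer
import cv2
for n in ("scene","side"):
    d=viewer.get_image(n); cv2.imwrite(f"pics/{n}0.png",d["image"]); print(n,d["K"],d["dist_coeffs"],d["world_from_camera"])
print(bot.sense())
E
```

```text
bench.py
pics
steer.py
scene [[383.13507668   0.         315.77521181]
 [  0.         383.13507668 195.69672653]
 [  0.           0.           1.        ]] [-0.03915678  0.          0.          0.          0.        ] [[-0.81969766  0.31115266 -0.48091555  0.03475389]
 [-0.57274682 -0.45628404  0.68100363  0.49593473]
 [-0.007538    0.83365994  0.55222666  0.59287274]
 [ 0.          0.          0.          1.        ]]
side [[371.0618288    0.         316.49177419]
 [  0.         371.0618288  195.81696716]
 [  0.           0.           1.        ]] [0.01822675 0.         0.         0.         0.        ] [[ 0.88027572  0.30439508 -0.36394821  0.14963589]
 [-0.47437647  0.57925191 -0.66289832 -0.75718079]
 [ 0.00903471  0.75618177  0.65429925  0.68102091]
 [ 0.          0.          0.          1.        ]]
{'time_s': 0.1, 'qpos': array([-1.31080249e+00,  4.86768951e-02,  9.77060277e-02,  1.62201134e+00,
       -1.56403595e-05,  1.44300626e+00]), 'joint_vel': array([-0.0003775 , -0.0008402 ,  0.00449109,  0.00016809,  0.00140041,
       -0.00255146]), 'joint_torque': array([ 4.44920021e-03, -3.39851367e+01,  3.20935822e+01,  1.57522154e-02,
       -3.18075013e-05,  3.91742276e-06]), 'ee_pos': array([ 0.19836201, -0.48546341,  0.23020982]), 'eef_rot': array([-1.09003907e-03,  9.81261183e-01,  1.92679260e-01, -7.99960580e-05]), 'force': array([-0.304505  ,  0.59024181,  0.07596673]), 'torque': array([ 0.02873671,  0.02197788, -0.05369826]), 'grasp_force': 0.0, 'opening': 0.08548755082151281}
```

View pics/scene0.png

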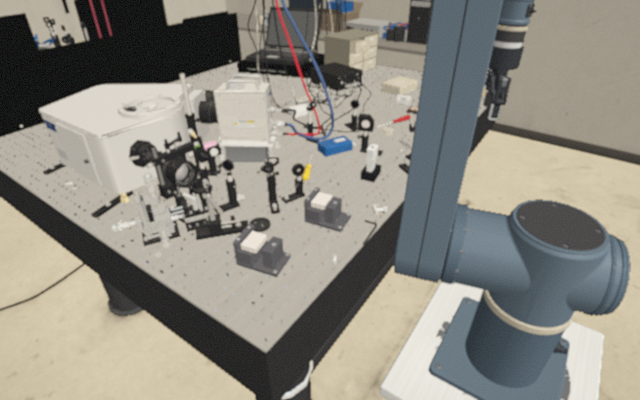

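View pics/side0.png

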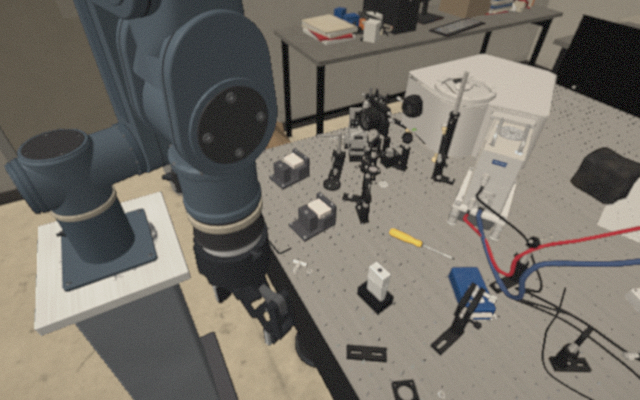

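The scene view shows jigs at about (325,208) and (262,250), and the taper block in its holder at (371,162). In the side view the jigs are at (290,168) and (314,215), and the block is at (377,285). Next I'll cast rays and enlarge crops.

```bash
cat > h.py <<'E'
import numpy as np, cv2
from bench import bot, viewer
from scipy.spatial.transform import Rotation as R
def ray(d,px):
    u=cv2.undistortPoints(np.array(px,float).reshape(-1,1,2),np.array(d["K"]),np.array(d["dist_coeffs"])).reshape(-1,2)
    T=np.array(d["world_from_camera"]); v=np.c_[u[:,0],-u[:,1],-np.ones(len(u))]@T[:3,:3].T
    return T[:3,3],v
def onz(d,px,z):
    o,v=ray(d,px); return o+v*((z-o[2])/v[:,2])[:,None]
def proj(d,P):
    T=np.linalg.inv(np.array(d["world_from_camera"])); q=np.atleast_2d(P)@T[:3,:3].T+T[:3,3]
    q=q*[1,-1,-1]
    return cv2.projectPoints(q,np.zeros(3),np.zeros(3),np.array(d["K"]),np.array(d["dist_coeffs"]))[0].reshape(-1,2)
def toolshift(p):  # world point -> shift in tool axes
    s=bot.sense(); q=s["eef_rot"]; r=R.from_quat([q[1],q[2],q[3],q[0]])
    return r.inv().apply(np.array(p)-s["ee_pos"])
E
python3 - <<'E'
from h import *
s=viewer.get_image("scene"); d=viewer.get_image("side")
print(onz(s,[(323,200),(255,241)],.058)[:,:2],onz(d,[(292,160),(319,207)],.058)[:,:2])
print(onz(s,[(373,147)],.098),onz(d,[(379,266)],.098))
a=cv2.resize(s["image"][175:285,220:400],None,fx=4.4,fy=4.4,interpolation=cv2.INTER_CUBIC)
b=cv2.resize(d["image"][140:320,260:420],None,fx=3.2,fy=3.2,interpolation=cv2.INTER_CUBIC)
cv2.imwrite("pics/c1.png",b)
w=viewer.get_image("wrist");print(np.round(w["world_from_camera"],3),w["K"]); s=bot.sense(); print(s["ee_pos"])
E
```

```text
[[ 0.47462807 -0.15791032]
 [ 0.50750611  0.05472495]] [[ 0.50854689  0.04589517]
 [ 0.48158555 -0.16617734]]
[[ 0.47504576 -0.41667498  0.098     ]] [[ 0.48272341 -0.41010593  0.098     ]]
[[ 0.378  0.882  0.282  0.271]
 [-0.926  0.361  0.114 -0.457]
 [-0.001 -0.304  0.953  0.372]
 [ 0.     0.     0.     1.   ]] [[300.14122071   0.         317.65494965]
 [  0.         300.14122071 205.32510529]
 [  0.           0.           1.        ]]
[ 0.1984239  -0.48573405  0.23070526]
```

View pics/c1.png

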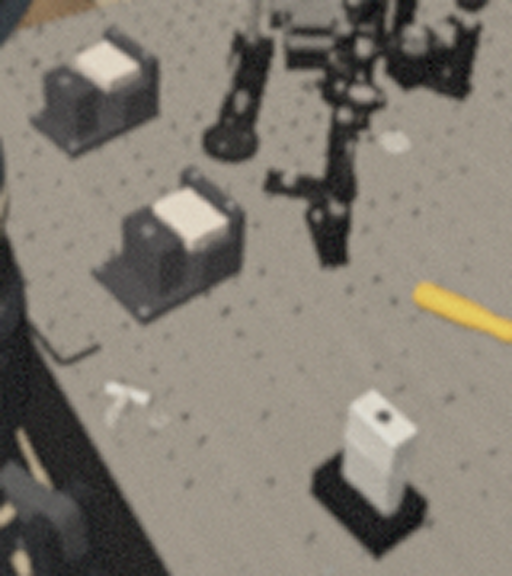

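The crop shows both jigs with their stops on the lower-left side and the fences at upper right. The taper block stands in its black holder with its top at about (382,415) in crop pixels. I'll go above the midpoint of the jigs for a wrist view.

The rows are not in the units I measure in: shifts go in shares of 800 mm and turns go in shares of 120 degrees. I convert before sending: 0.437 m is 0.5463, -0.276 m is -0.345.

```bash
echo '[[[0.5463, -0.345, -0.025, 0, 0, 0, 0.085], [0.5463, -0.345, -0.025, 0, 0, 0, 0.085], [0.5463, -0.345, -0.025, 0, 0, 0, 0.085], [0.5463, -0.345, -0.025, 0, 0, 0, 0.085], [0.5463, -0.345, -0.025, 0, 0, 0, 0.085], [0.5463, -0.345, -0.025, 0, 0, 0, 0.085], [0.5463, -0.345, -0.025, 0, 0, 0, 0.085], [0.5463, -0.345, -0.025, 0, 0, 0, 0.085], [0.5463, -0.345, -0.025, 0, 0, 0, 0.085], [0.5463, -0.345, -0.025, 0, 0, 0, 0.085]]]' | python3 steer.py
echo '[[[0, 0, 0, 0, 0, 0, 0.085], [0, 0, 0, 0, 0, 0, 0.085]]]' | python3 steer.py
python3 - <<'E'
from h import *
import pickle
w=viewer.get_image("wrist"); pickle.dump(w,open("w1.pkl","wb"))
cv2.imwrite("pics/w1.png",cv2.resize(w["image"],(800,500),interpolation=cv2.INTER_CUBIC))
E
```

```text
time_s: 1.5
ee_pos: [0.4987, -0.0647, 0.251]
eef_rot: [0.0, 0.981, 0.194, -0.001]
force: [-0.2, -0.3, -0.4]
opening: 0.085
grasp_force: 0.0
time_s: 1.75
ee_pos: [0.498, -0.0667, 0.2514]
eef_rot: [0.0, 0.982, 0.191, -0.0]
force: [-0.0, 0.1, -0.3]
opening: 0.0852
grasp_force: 0.0
```

View pics/w1.png

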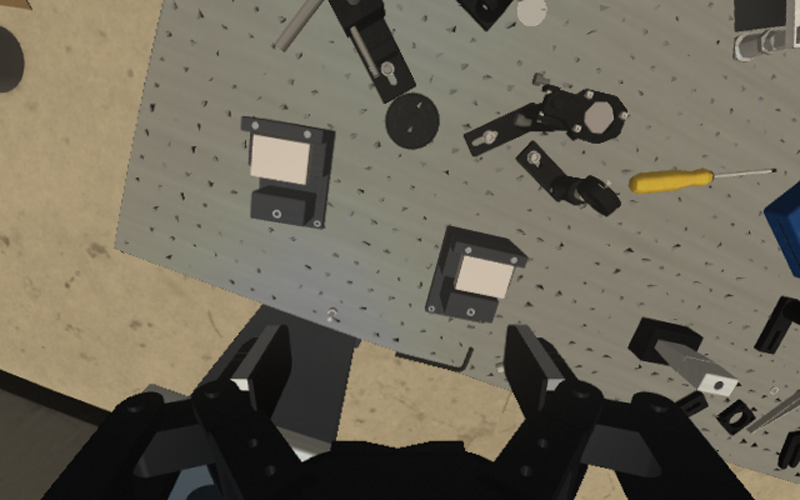

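The wrist view (800x500) shows the left jig, around (285,165), with a clear dark gap between tile and stop at about (280,187). The right jig, around (478,275), has its tile nearly against the stop. So the left one is the wide jig_a. Next I'll measure its tile from a lower viewpoint.

```bash
cat >> h.py <<'E'
def tiles(d,z,lo=130,box=None,sel=None):
    g=d["image"].min(2); m=(g>lo).astype(np.uint8)
    if box: k=np.zeros_like(m); k[box[1]:box[3],box[0]:box[2]]=1; m*=k
    n,L,st,c=cv2.connectedComponentsWithStats(m)
    out=[]
    for i in range(1,n):
        if st[i,4]<150: continue
        cs,_=cv2.findContours((L==i).astype(np.uint8),0,1)
        P=onz(d,max(cs,key=len).reshape(-1,2),z)[:,:2]
        r=cv2.minAreaRect((P*1000).astype(np.float32)); out.append((c[i],r))
    return out
E
python3 - <<'E'
from h import *
import pickle
w=pickle.load(open("w1.pkl","rb"))
print(w["image"][128,224],w["image"][170,224],w["image"][60,300])
for c,r in tiles(w,.058,150,(180,80,420,250)): print(c,r)
# top of wedge
p=onz(w,[(719/1.25,384/1.25)],.098); print(p)
q=bot.sense();print(toolshift([.508,.05,.16]))
E
```

```text
[171 190 204] [130 135 132] [69 77 81]
[223.2853067 127.2467903] ((516.0286254882812, 50.737396240234375), (34.453155517578125, 48.11219787597656), 11.972675323486328)
[386.87096774 221.34155598] ((484.2734680175781, -162.7468719482422), (33.78862762451172, 48.643367767333984), 9.782036781311035)
[[ 0.48114008 -0.41693123  0.098     ]]
[ 0.05300376 -0.10439908  0.0913952 ]
```

In the tool's units: -0.104 m is -0.13, 0.09 m is 0.1125, 0.178 rad is 0.085.

```bash
echo '[[[0.05, -0.13, 0.1125, 0, 0, 0.085, 0.085], [0.05, -0.13, 0.1125, 0, 0, 0.085, 0.085], [0.05, -0.13, 0.1125, 0, 0, 0.085, 0.085], [0.05, -0.13, 0.1125, 0, 0, 0.085, 0.085], [0.05, -0.13, 0.1125, 0, 0, 0.085, 0.085], [0.05, -0.13, 0.1125, 0, 0, 0.085, 0.085]]]' | python3 steer.py
python3 - <<'E'
from h import *
import pickle
w=viewer.get_image("wrist"); pickle.dump(w,open("w2.pkl","wb"))
for c,r in tiles(w,.058,150,(180,60,460,300)): print(c,r)
cv2.imwrite("pics/w2.png",cv2.resize(w["image"][40:290,160:480],(800,625-25),interpolation=cv2.INTER_CUBIC))
E
```

```text
time_s: 2.55
ee_pos: [0.4977, 0.0448, 0.1631]
eef_rot: [0.0, 0.995, 0.104, 0.002]
force: [0.1, 0.6, 0.5]
opening: 0.0849
grasp_force: 0.0
[313.68562744 183.41901867] ((516.0604858398438, 51.46868133544922), (33.73202133178711, 48.666290283203125), 11.894922256469727)
```

View pics/w2.png

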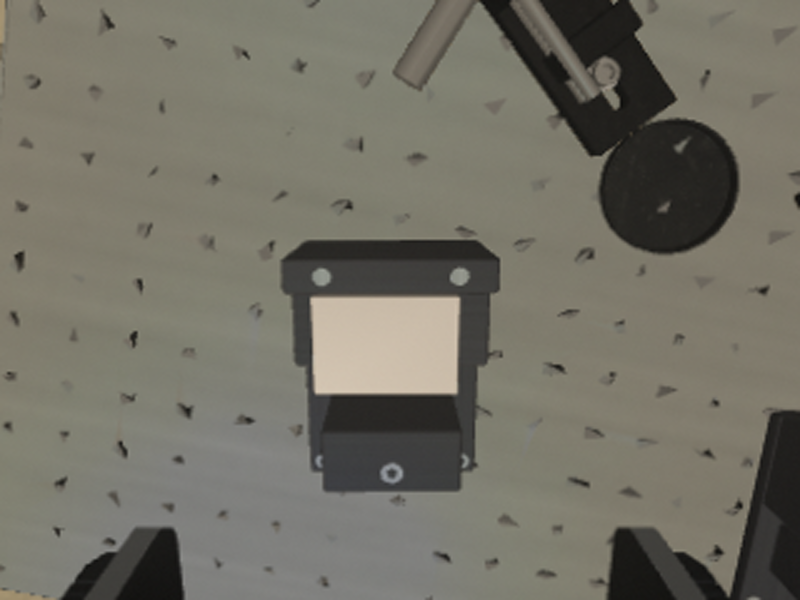

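The crop shows jig_a: fence top edge at row ~292, tile over x 310–460 and rows 296–395, and the stop top over x 323–462 and rows 431–490. The dark slot lies between rows 395 and 431. I'll fit edges by gradient.

```bash
cat > jig.py <<'E'
from h import *
import pickle
w=pickle.load(open("w2.pkl","rb")); g=cv2.GaussianBlur(cv2.cvtColor(w["image"],6).astype(np.float32),(0,0),.7)
def edge(cx,r0,r1,z,sgn):  # near-horizontal edge, rows in full px
    pts=[]
    for c in range(*cx):
        d=sgn*np.diff(g[r0:r1,c]); k=int(np.argmax(d)); k=min(max(k,1),len(d)-2)
        a,b,e=d[k-1:k+2]; o=.5*(a-e)/(a-2*b+e) if a-2*b+e else 0
        pts.append((c,r0+k+o+.5))
    pts=np.array(pts); P=onz(w,pts,z)[:,:2]
    vx,vy,x,y=cv2.fitLine(P.astype(np.float32),cv2.DIST_HUBER,0,.0001,.001).ravel()
    return np.array([x,y]),np.degrees(np.arctan2(vy,vx))
def vedge(rr,c0,c1,z,sgn):
    pts=[]
    for r in range(*rr):
        d=sgn*np.diff(g[r,c0:c1]); pts.append((c0+np.argmax(d)+.5,r))
    return onz(w,[np.median(pts,0)],z)[0,:2]
if __name__=="__main__":
    y=lambda v:int(40+v/2.4); x=lambda v:int(160+v/2.5)
    E={"fence":edge((x(315),x(455)),y(280),y(292)+6,.066,1),
     "tile_far":edge((x(320),x(450)),y(287),y(310),.058,1),
     "tile_near":edge((x(320),x(450)),y(380),y(410),.058,-1),
     "stop_near":edge((x(332),x(452)),y(418),y(445),.058,1),
     "stop_back":edge((x(332),x(380)),y(478),y(502),.058,1)}
    a=E["stop_near"][1]; a=a if a>0 else a+180
    n=np.array([np.sin(np.radians(a)),-np.cos(np.radians(a))]); t=np.array([-n[1],n[0]])
    print("yaw of +x",np.degrees(np.arctan2(n[1],n[0])))
    for k,(p,b) in E.items(): print(k,p*1000,"ang",b,"x",1000*n@p,"y",1000*t@p)
    L=vedge((y(440),y(485)),x(310),x(335),.058,-1);Rr=vedge((y(440),y(485)),x(452),x(475),.058,1)
    print("stop sides y",1000*t@L,1000*t@Rr)
    L=vedge((y(305),y(385)),x(300),x(325),.058,1);Rr=vedge((y(305),y(385)),x(450),x(470),.058,-1)
    print("tile sides y",1000*t@L,1000*t@Rr)
E
python3 jig.py
```

```text
yaw of +x 12.15759
fence [534.52405   55.272575] ang -78.01789 x 534.1762 y -58.5385
tile_far [532.7778    57.034508] ang -78.02081 x 532.8402 y -56.448326
tile_near [499.8643    43.459732] ang -78.12806 x 497.806 y -62.78702
stop_near [483.40417   50.428955] ang -77.84241 x 483.18277 y -52.507584
stop_back [459.162     50.354656] ang -76.97627 x 459.4687 y -47.474785
stop sides y -34.85820428380599 -85.42096060996614
tile sides y -33.8655519824514 -82.71763805410917
```

In the tool's units: 0.447 m is 0.5588, -0.135 m is -0.1688.

```bash
echo '[[[-0.1688, 0.5588, -0.0463, 0, 0, 0, 0.085], [-0.1688, 0.5588, -0.0463, 0, 0, 0, 0.085], [-0.1688, 0.5588, -0.0463, 0, 0, 0, 0.085], [-0.1688, 0.5588, -0.0463, 0, 0, 0, 0.085], [-0.1688, 0.5588, -0.0463, 0, 0, 0, 0.085], [-0.1688, 0.5588, -0.0463, 0, 0, 0, 0.085], [-0.1688, 0.5588, -0.0463, 0, 0, 0, 0.085], [-0.1688, 0.5588, -0.0463, 0, 0, 0, 0.085], [-0.1688, 0.5588, -0.0463, 0, 0, 0, 0.085], [-0.1688, 0.5588, -0.0463, 0, 0, 0, 0.085]]]' | python3 steer.py
python3 - <<'E'
from h import *
import pickle
w=viewer.get_image("wrist"); pickle.dump(w,open("w3.pkl","wb"))
for c,r in tiles(w,.098,165,(180,60,460,300)): print(c,r)
cv2.imwrite("pics/w3.png",cv2.resize(w["image"][40:290,160:480],(800,600),interpolation=cv2.INTER_CUBIC))
E
```

```text
time_s: 3.85
ee_pos: [0.4573, -0.4192, 0.1986]
eef_rot: [-0.0, 0.995, 0.104, 0.0]
force: [0.2, 1.0, -0.6]
opening: 0.0851
grasp_force: 0.0
[321.59456522 181.72065217] ((479.4163818359375, -418.47357177734375), (19.151100158691406, 38.37744903564453), 7.990835666656494)
```

View pics/w3.png

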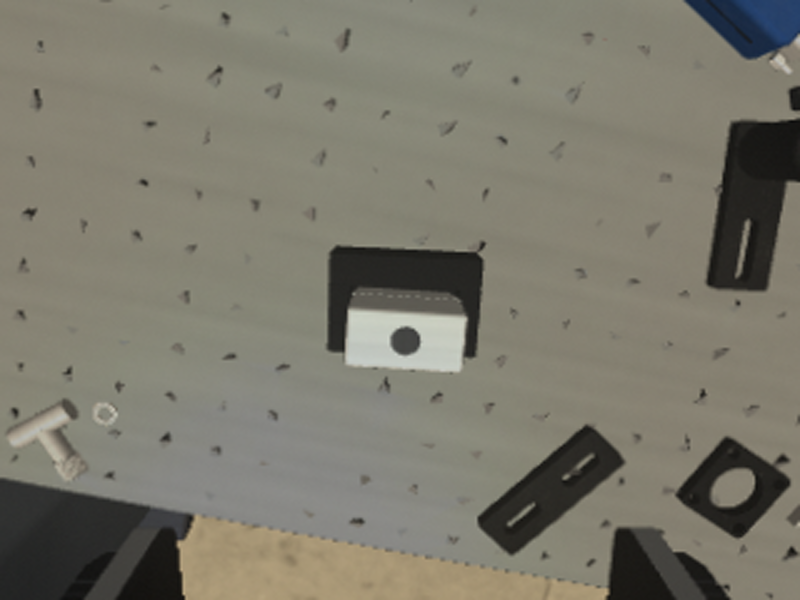

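The crop shows the block's top at x 345–467, rows 308–372, standing in its holder and turned about 4° from the tool. Now I'll align, descend and grip.

In the tool's units: 0.135 m is 0.1688, 0.11 m is 0.1375, 0.07 rad is 0.0334.

```bash
echo '[[[0.0275, 0.005, 0.0375, 0, 0, 0.0334, 0.085], [0.0275, 0.005, 0.0875, 0, 0, 0.0334, 0.085], [0.0275, 0.005, 0.1375, 0, 0, 0.0334, 0.085], [0.0275, 0.005, 0.1688, 0, 0, 0.0334, 0.085], [0.0275, 0.005, 0.1688, 0, 0, 0.0334, 0.085], [0.0275, 0.005, 0.1688, 0, 0, 0.0334, 0.085]]]' | python3 steer.py
echo '[[[0, 0, 0, 0, 0, 0, 0.03], [0, 0, 0, 0, 0, 0, 0.03], [0, 0, 0, 0, 0, 0, 0.03], [0, 0, 0, 0, 0, 0, 0.03], [0, 0, 0, 0, 0, 0, 0.03], [0, 0, 0, 0, 0, 0, 0.03]]]' | python3 steer.py
```

```text
time_s: 4.65
ee_pos: [0.4807, -0.4183, 0.065]
eef_rot: [0.001, 0.998, 0.07, 0.001]
force: [0.1, 0.6, 0.5]
opening: 0.085
grasp_force: 0.0
time_s: 5.4
ee_pos: [0.4803, -0.419, 0.0646]
eef_rot: [0.001, 0.998, 0.07, 0.001]
force: [-0.5, 1.5, 5.3]
opening: 0.0394
grasp_force: 60.3
```

In the tool's units: -0.115 m is -0.1438, -0.07 m is -0.0875.

```bash
echo '[[[0, 0, -0.0375, 0, 0, 0, 0.03], [0, 0, -0.0875, 0, 0, 0, 0.03], [0, 0, -0.1438, 0, 0, 0, 0.03], [0, 0, -0.1438, 0, 0, 0, 0.03]]]' | python3 steer.py
echo '[[[0.097, -0.5729, -0.1438, 0, 0, -0.0344, 0.03], [0.097, -0.5729, 0, 0, 0, -0.0344, 0.03], [0.097, -0.5729, 0, 0, 0, -0.0344, 0.03], [0.097, -0.5729, 0, 0, 0, -0.0344, 0.03], [0.097, -0.5729, 0, 0, 0, -0.0344, 0.03], [0.097, -0.5729, 0, 0, 0, -0.0344, 0.03], [0.097, -0.5729, 0, 0, 0, -0.0344, 0.03], [0.097, -0.5729, 0, 0, 0, -0.0344, 0.03], [0.097, -0.5729, 0, 0, 0, -0.0344, 0.03], [0.097, -0.5729, 0, 0, 0, -0.0344, 0.03]]]' | python3 steer.py
python3 - <<'E'
from h import *
import pickle
w=viewer.get_image("wrist"); pickle.dump(w,open("w4.pkl","wb"))
s=viewer.get_image("side");pickle.dump(s,open("s4.pkl","wb"))
A=cv2.resize(w["image"][110:400,160:480],(440,400)); B=cv2.resize(s["image"][80:240,220:360],(350,400),interpolation=cv2.INTER_CUBIC)
cv2.imwrite("pics/w4.png",np.hstack([A,B]))
print(bot.sense()["ee_pos"],bot.sense()["eef_rot"])
E
```

```text
time_s: 5.9
ee_pos: [0.4815, -0.4204, 0.1829]
eef_rot: [0.003, 0.998, 0.07, 0.003]
force: [0.8, -0.0, -1.2]
opening: 0.0394
grasp_force: 61.2
time_s: 7.15
ee_pos: [0.4921, 0.0456, 0.1768]
eef_rot: [0.0, 0.994, 0.106, -0.001]
force: [-0.0, 0.7, -1.2]
opening: 0.0393
grasp_force: 61.2
[0.49251929 0.04502233 0.17752096] [ 1.22589538e-04  9.94487665e-01  1.04851430e-01 -6.68571010e-04]
```

View pics/w4.png

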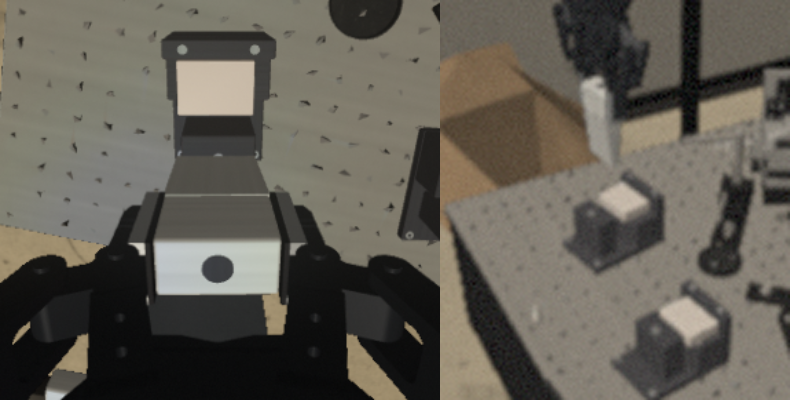

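The wrist crop (left) shows the block held square between the fingers with its foot edge at about row 157, just below the stop. The side crop shows it upright above the jig. I'll check the foot's position against the prediction.

```bash
python3 - <<'E'
from h import *
import pickle
w=pickle.load(open("w4.pkl","rb")); s=pickle.load(open("s4.pkl","rb"))
n=np.array([.9776,.2106,0]);t=np.array([-.2106,.9776,0])
tcp=np.array([.4925,.0450,.1775]); c=tcp-.001*n
ft=[c+a*n+b*t+[0,0,h] for a,b,h in ((.0035,.02,-.0566),(.0035,-.02,-.0566),(.0105,.02,.0034),(.0105,-.02,.0034),(.0105,.02,.0334),(.0105,-.02,.0334),(-.0105,.02,.0334))]
p=proj(w,ft); print("full px\n",p.round(1)); print("crop\n",((p-[160,110])*[440/320,400/290]).round(0))
g=cv2.cvtColor(w["image"],6); print(g[205:262:1,317])
print("tcp n,t",1000*n@tcp,1000*t@tcp)
E
```

```text
full px
 [[289.3 222.8]
 [346.2 222.7]
 [278.3 252.7]
 [357.3 252.7]
 [269.3 285.8]
 [366.4 285.7]
 [272.  327.2]]
crop
 [[178. 156.]
 [256. 156.]
 [163. 197.]
 [271. 197.]
 [150. 242.]
 [284. 242.]
 [154. 300.]]
[ 37  38  39  46  56  60  62  62  63  61  62  62  61  62  60  65  92 134
  93  80  81  79  80  79  79  80  79  79  79  79  79  79  80  79  79  79
  79  79  78  79  78  78  79  79  79  94 125  87  84  84  85  83  82  83
  85  83  83]
tcp n,t 490.945 -59.72850000000002
```

Prediction and image agree within about 1 mm, and the block is upright and centred on the slot. Descending.

In the tool's units: 0.083 m is 0.1038, 0.075 m is 0.0938.

```bash
echo '[[[0, 0, 0.0375, 0, 0, 0, 0.03], [0, 0, 0.0688, 0, 0, 0, 0.03], [0, 0, 0.0813, 0, 0, 0, 0.03], [0, 0, 0.0938, 0, 0, 0, 0.03], [0, 0, 0.1038, 0, 0, 0, 0.03], [0, 0, 0.1038, 0, 0, 0, 0.03]]]' | python3 steer.py
echo '[[[0, 0, 0.0013, 0, 0, 0, 0.03], [0, 0, 0.0025, 0, 0, 0, 0.03], [0, 0, 0.0038, 0, 0, 0, 0.03], [0, 0, 0.005, 0, 0, 0, 0.03], [0, 0, 0.0063, 0, 0, 0, 0.03], [0, 0, 0.0075, 0, 0, 0, 0.03], [0, 0, 0.0075, 0, 0, 0, 0.03]]]' | python3 steer.py
```

```text
time_s: 8.0
ee_pos: [0.4926, 0.0461, 0.0951]
eef_rot: [-0.0, 0.994, 0.106, -0.0]
force: [-0.3, 0.6, -1.8]
opening: 0.0391
grasp_force: 61.4
time_s: 8.88
ee_pos: [0.4927, 0.0461, 0.0892]
eef_rot: [-0.0, 0.994, 0.106, -0.0]
force: [-0.5, 0.2, -0.8]
opening: 0.0393
grasp_force: 61.4
```

```bash
echo '[[[0, 0, 0.0013, 0, 0, 0, 0.03], [0, 0, 0.0025, 0, 0, 0, 0.03], [0, 0, 0.0038, 0, 0, 0, 0.03], [0, 0, 0.005, 0, 0, 0, 0.03], [0, 0, 0.005, 0, 0, 0, 0.03]]]' | python3 steer.py
echo '[[[0, 0, 0.0013, 0, 0, 0, 0.03], [0, 0, 0.0025, 0, 0, 0, 0.03], [0, 0, 0.0025, 0, 0, 0, 0.03]]]' | python3 steer.py
echo '[[[0, 0, 0.0013, 0, 0, 0, 0.03], [0, 0, 0.0013, 0, 0, 0, 0.03]]]' | python3 steer.py
```

```text
time_s: 9.5
ee_pos: [0.4928, 0.0462, 0.0851]
eef_rot: [-0.0, 0.994, 0.106, -0.0]
force: [-0.1, 0.3, -1.5]
opening: 0.0391
grasp_force: 61.4
time_s: 9.88
ee_pos: [0.4928, 0.0461, 0.0832]
eef_rot: [-0.0, 0.994, 0.106, -0.0]
force: [-0.2, -1.0, -2.0]
opening: 0.0394
grasp_force: 61.4
time_s: 10.12
ee_pos: [0.4928, 0.0462, 0.0822]
eef_rot: [-0.0, 0.994, 0.106, 0.0]
force: [-1.2, -0.4, -2.4]
opening: 0.0392
grasp_force: 61.4
```

In the tool's units: 0.001 m is 0.0013.

```bash
for i in 1 2 ; do :; done; echo '[[[0, 0, 0.0013, 0, 0, 0, 0.03], [0, 0, 0.0013, 0, 0, 0, 0.03]]]' | python3 steer.py
echo '[[[0, 0, 0.0013, 0, 0, 0, 0.03], [0, 0, 0.0013, 0, 0, 0, 0.03]]]' | python3 steer.py
echo '[[[0, 0, 0.0013, 0, 0, 0, 0.03], [0, 0, 0.0013, 0, 0, 0, 0.03]]]' | python3 steer.py
```

```text
time_s: 10.38
ee_pos: [0.4929, 0.0462, 0.0813]
eef_rot: [-0.0, 0.994, 0.106, 0.0]
force: [-0.9, -1.0, -0.5]
opening: 0.0392
grasp_force: 61.4
time_s: 10.62
ee_pos: [0.493, 0.0462, 0.0803]
eef_rot: [0.0, 0.994, 0.106, 0.0]
force: [-0.3, -0.9, -1.5]
opening: 0.0395
grasp_force: 61.4
time_s: 10.88
ee_pos: [0.493, 0.0462, 0.0794]
eef_rot: [-0.0, 0.994, 0.106, 0.0]
force: [-0.7, -0.3, -0.4]
opening: 0.0393
grasp_force: 61.4
```

In the tool's units: 0.001 m is 0.0013.

```bash
echo '[[[0, 0, 0.0013, 0, 0, 0, 0.03], [0, 0, 0.0013, 0, 0, 0, 0.03]]]' | python3 steer.py
echo '[[[0, 0, 0.0013, 0, 0, 0, 0.03], [0, 0, 0.0013, 0, 0, 0, 0.03]]]' | python3 steer.py
echo '[[[0, 0, 0.0013, 0, 0, 0, 0.03], [0, 0, 0.0013, 0, 0, 0, 0.03]]]' | python3 steer.py
```

```text
time_s: 11.12
ee_pos: [0.4931, 0.0461, 0.0784]
eef_rot: [0.0, 0.994, 0.106, 0.0]
force: [0.2, -0.7, -0.1]
opening: 0.0393
grasp_force: 61.5
time_s: 11.38
ee_pos: [0.4932, 0.0462, 0.0776]
eef_rot: [0.0, 0.994, 0.106, 0.0]
force: [0.2, 1.3, 0.4]
opening: 0.0389
grasp_force: 61.7
time_s: 11.62
ee_pos: [0.4932, 0.0462, 0.0771]
eef_rot: [0.0, 0.994, 0.106, 0.001]
force: [0.0, 0.6, 4.5]
opening: 0.039
grasp_force: 62.1
```

In the tool's units: 0.001 m is 0.0013.

```bash
echo '[[[0, 0, 0.0013, 0, 0, 0, 0.03], [0, 0, 0.0013, 0, 0, 0, 0.03]]]' | python3 steer.py
echo '[[[0, 0, 0.0013, 0, 0, 0, 0.03], [0, 0, 0.0013, 0, 0, 0, 0.03]]]' | python3 steer.py
python3 - <<'E'
from h import *
import pickle
s=viewer.get_image("side");sc=viewer.get_image("scene");pickle.dump((s,sc),open("s5.pkl","wb"))
B=cv2.resize(s["image"][110:210,230:340],(440,400),interpolation=cv2.INTER_CUBIC);A=cv2.resize(sc["image"][200:290,215:304],(356,360),interpolation=cv2.INTER_CUBIC)
A=cv2.copyMakeBorder(A,0,40,0,0,0); cv2.imwrite("pics/w5.png",np.hstack([B,A]))
E
```

```text
time_s: 11.88
ee_pos: [0.4933, 0.0461, 0.0768]
eef_rot: [0.0, 0.994, 0.106, 0.001]
force: [-1.4, 0.4, 8.5]
opening: 0.039
grasp_force: 62.6
time_s: 12.12
ee_pos: [0.4933, 0.0461, 0.0766]
eef_rot: [0.0, 0.994, 0.106, 0.001]
force: [-2.3, 1.1, 12.3]
opening: 0.0392
grasp_force: 63.0
```

View pics/w5.png

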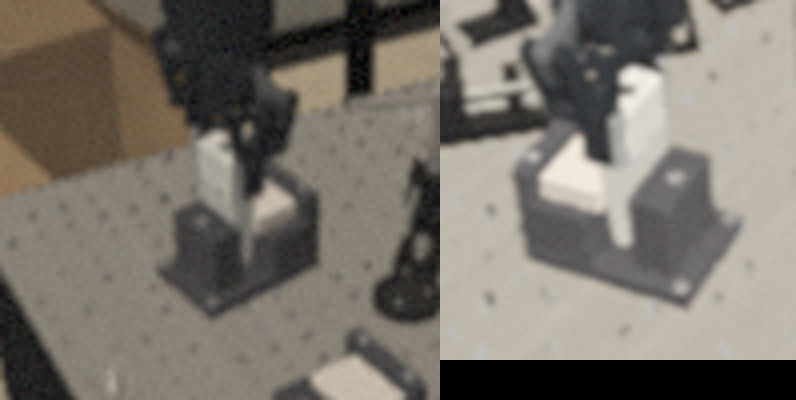

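The side and scene crops show the block upright in the wide slot, with no visible gap between tile and fence. The vertical force is climbing steeply (12 N), so it is binding. I'll press a little more and check that it holds.

In the tool's units: 0.002 m is 0.0025, 0.001 m is 0.0013.

```bash
echo '[[[0, 0, 0.0013, 0, 0, 0, 0.03], [0, 0, 0.0013, 0, 0, 0, 0.03], [0, 0, 0.0025, 0, 0, 0, 0.03], [0, 0, 0.0025, 0, 0, 0, 0.03]]]' | python3 steer.py
echo '[[[0, 0, 0, 0, 0, 0, 0.03], [0, 0, 0, 0, 0, 0, 0.03], [0, 0, 0, 0, 0, 0, 0.03], [0, 0, 0, 0, 0, 0, 0.03], [0, 0, 0, 0, 0, 0, 0.03], [0, 0, 0, 0, 0, 0, 0.03]]]' | python3 steer.py
python3 - <<'E'
from h import *
w=viewer.get_image("wrist")
cv2.imwrite("pics/w6.png",cv2.resize(w["image"][60:300,200:440],(600,600),interpolation=cv2.INTER_CUBIC))
E
```

```text
time_s: 12.72
ee_pos: [0.4934, 0.0461, 0.0762]
eef_rot: [0.0, 0.994, 0.106, 0.001]
force: [-5.1, 0.5, 17.6]
opening: 0.0392
grasp_force: 63.8
time_s: 13.48
ee_pos: [0.4934, 0.0462, 0.0762]
eef_rot: [0.0, 0.994, 0.106, 0.001]
force: [-6.4, 0.2, 18.6]
opening: 0.0393
grasp_force: 63.8
```

View pics/w6.png

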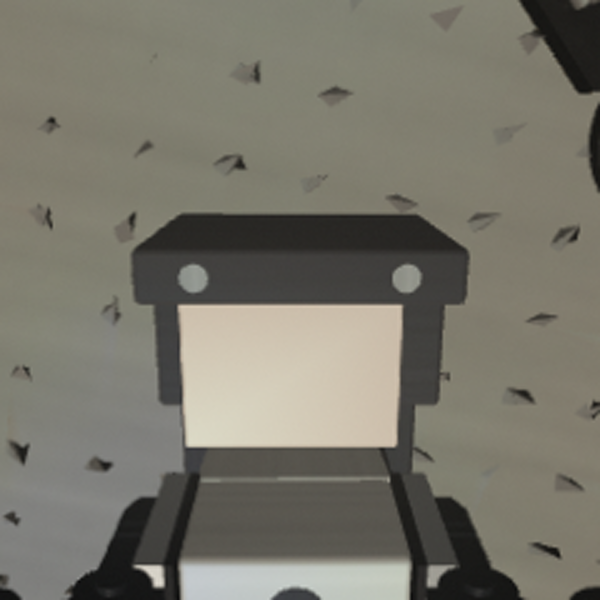

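The wrist view shows the tile square to the fence with no visible gap (fence edge at row 303, tile near edge at row 447). One last numeric check of flushness.

```bash
python3 - <<'E'
from h import *
import pickle, jig
w=viewer.get_image("wrist"); jig.w=w; jig.g=cv2.GaussianBlur(cv2.cvtColor(w["image"],6).astype(np.float32),(0,0),.7)
n=np.array([.9776,.2106])
f=jig.edge((280,352),175,188,.066,1); t=jig.edge((280,352),232,246,.058,-1)
print(1000*n@f[0],f[1],1000*n@t[0],t[1],"d",1000*n@(f[0]-t[0]), bot.sense()["force"])
E
```

```text
535.3459374219179 -77.85416 499.7523997582495 -77.86889 d 35.59353766366839 [-5.72064111 -0.70067659 18.43359948]
```

```bash
python3 -c "
from bench import bot, viewer
print(bot.close_job())"
```

```text
the job is handed in; nothing more can be done
None
```

The taper block is wedged upright in the wide jig's slot, still gripped and pressed down with about 18 N; camera measurements put the tile square and flush against the fence to within about half a millimetre. I never moved to or touched the other jig's tile, and the job was handed in at about 13.5 s.

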